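Turn a copper link over in its clamshell inspection holder

ROBOT

A 6-joint arm with a two-finger parallel gripper is mounted at the origin on a cart in front of the work surface, level with it; the furniture and walls round the work are solid. World frame = base frame: x ahead of the robot, y to its left, z up, the work surface at z = 0. Lengths are in m, angles in degrees, forces in N, time in s.
With the tool pointing down it reaches from about 0.35 to 0.875 m from the base axis. Payload 4.2 kg.
Tool frame: the origin (TCP) lies on the front face of the gripper's body, between the roots of the fingers; the fingertips stand 70 mm ahead of it and the grasp point (between the pads) lies 51 mm ahead of it; z points along the fingers, y is the line along which they close (so a half turn about z gives the same grasp; the last joint's range is limited). The gripper opens to 87 mm and grips with 3 to 60 N. Pads are 19 mm wide; open, the fingers measure 117 mm over their backs; the gripper's body (75 mm by 190 mm) begins 51 mm behind the grasp point.
Start: joints at [-60.183, 22.042, 0.453, 0, -68.411, -14.817], TCP at [0.162, -0.604, 0.292] pointing down, gripper open.
Joint ranges: [-179.83, 179.83], [-69.29, 118.12], [-61.27, 80.66], [-181.25, 117.63], [-171.15, -9.14], [-177.46, 177.46]. Speed limits (degrees/s): [159.86, 159.86, 180, 180, 180, 180].

INTERFACE

Orientations are given as a 3x3 rotation matrix whose columns are the frame's x, y, z axes.
In Python, from station import r gives the robot as it stands.
- The arm moves only by the shell command python3 -m pendant 'ROWS' [OPENING]. ROWS is JSON, a list of rows, each a list of 2 entries, a list of its own where there are three numbers: the shift along the tool's x, y, z in mm, then the turn, a rotation vector about the tool's x, y, z in rad. A call has 1 to 10 rows; each row is the pose to reach, as a shift and turn from the pose commanded when the call began, along the tool's axes at that moment; what a row does not reach only later rows make up. A row lasts 1/10 s, in which the tool goes at most 50 mm and 8.59 degrees, less where a joint would pass 70% of its speed; a pose out of reach is approached as far as the arm can. A call with a gripper value outside its range is refused whole. OPENING is the opening, from 0 (shut) to 1 (fully open), set as the call begins (- or left out, the last holds). The fingers move at their own pace and stop on an object; the grip force is fixed at half the most. Time passes only in rows, so rows that repeat a pose let the fingers close. It gives the time, the measured TCP pose, the force, the opening and the grip force at its end, in the units of the state.
- r.sense(): the state, without advancing time (a new reading comes with each control period).
- r.capture(name): name is "scene" or "top" or "wrist"; returns a dict with "frame" (420x560x3 uint8, red, green, blue), "vertical_fov" (degrees; the focal length in pixels is half the picture's height over the tangent of half this angle, whatever the lens; pixels are square), "cx", "cy" (the principal point, pixels), "rvec" (rotation vector, rad) and "tvec" (3), from world to camera coordinates, as OpenCV has them. Camera axes: x right, y down, z forward; pixel columns grow to the right and rows downward; lengths in m; the calibration is good to about 2 mm. A picture is of the moment at which its call begins. There is no depth.
- r.finish_job(): hands the job in; it is judged then, once.
The state is a dict: "time_s": time; "joints": joint angles; "joint_velocities": joint speeds; "effort": joint torques, N m; "tcp_pos": TCP position; "ee_rot": TCP orientation; "wrist_force": force on the tool from outside, world axes, zero at the start; "moment": the same for the moment, N m; "gripper_width": opening from 0.0 (shut) to 1.0 (fully open); "gripper_force": force on a finger pad.
Only numpy, scipy, OpenCV 4.12 (cv2) and the standard library are available. Lean on these libraries where they do the work, as an engineer would, in place of code of your own. Each camera call takes 0.05 s, during which the arm holds its last target. There are 200 camera calls.

TASK

The copper link lies in the open clamshell holder between the two posts of the turnover stand. Shut the holder's lid fully over the link first. Then swing the folded crank handle fully out, crank the shut holder half a turn, handle going up and over, until it is fully upside down against its stop, and fold the handle fully back along its arm, leaving the link shut inside and the loose things around undisturbed.

Things in the scene. Friction and masses are not known exactly. Their poses are not given: they have to be found in the camera images.
- stand: Turnover stand, fixed to the bench. Origin: centre of the underside of its grey foot plate (140 x 215 x 10 mm); z up, y along the shaft, x away from the robot. Two aluminium posts at y = +88 and -88 mm, 40 mm wide (x), 14 mm thick, 120 mm high, carry the shaft; its axis is 100 mm above the bench at x = 0. The crank is outside the -y post.
- holder (a joint): Turn of the whole holder about the shaft, rad: 0 = as found (opening up, crank arm level toward the stand's -x), pi = upside down (crank arm level toward +x); hard stops at both. It grows as the crank arm goes from -x up over the top to +x. Stays where it is left (friction about 0.15 N m).
- holder_center (a point): Middle of the holder on the shaft axis, in the parting plane of the two halves; turns with the holder: x across the holder, y along the shaft, z out of the lower half toward the lid. The aluminium holder is 70 (x) x 150 (y) mm, shut 23 mm thick: lower half 13 mm below the parting plane, lid 10 mm above.
- lid (a joint): Lid angle, rad: 0 = shut, 1.57 = square to the lower half, stop at 2.0. Stiff hinge: it stays at any angle and needs about 3 N near its edge to move.
- lid_hinge (a point): On the lid's hinge line, middle of its length: 35 mm from holder_center along the holder's +x. Hinge line parallel to the shaft. As found, the lid stands open at the far side of the holder (stand's +x), outer face away from the robot, and shuts toward the robot.
- lid_edge (a point): On the lid's outer face at its free edge, middle of its length: 70 mm from the hinge line, 10 mm out from the parting plane. A dark thumb tab 40 mm long and 6 mm thick sticks out 14 mm past this edge. The lid is 150 mm long and 10 mm thick.
- handle (a joint): Fold of the crank handle, rad: 0 = folded, lying along the crank arm, pointing from the arm's end back past the shaft; pi/2 = out, parallel to the shaft, pointing to the stand's -y; stops at both. Its pivot is square to arm and shaft, so it swings level, as found and after the half turn. Stays where it is left (friction 0.05 N m).
- handle_pivot (a point): Fold pivot of the handle at the end of the crank arm: 65 mm from the shaft axis, 149 mm from holder_center along the stand's -y. The crank arm is a dark steel bar 8 mm thick and 18 mm wide, its outer face 40 mm nearer the holder than this pivot.
- handle_grip (a point): Middle of the black cylindrical sleeve of the handle, 53 mm from the pivot on the handle's axis. The sleeve has 18 mm diameter, is 70 mm long (18 to 88 mm from the pivot) and spins freely on its own axis. Folded, there is 31 mm free between the sleeve and the crank arm.
- link: Plated copper link, flat bar 20 x 110 x 5 mm, 0.16 kg, lying loose in the holder's lower half, long way along the shaft, in a pocket 26 x 116 mm and 7 mm deep (14 x 90 mm window below it, another in the lid). Origin: centre of its underside.
- small_breaker: Bystander: small grey moulded breaker standing on the bench, 72 x 90 x 153 mm. Origin: centre of its underside.
- masking_tape: Bystander: roll of masking tape lying flat, 104 mm across, 25 mm high. Origin: centre of its underside.
- screwdriver: Bystander: screwdriver lying on the bench, 182 mm long, 26 mm thick. Origin: underside, middle of its length.
Things that resemble listed ones, but are neither listed nor needed, are in the scene too. What is shaped like the link but red or yellow is not meant.

How it is judged (in metres and radians):
On the way, in this order (a step that is already met when the one before it is completed fails the run):
1. the lid is shut over the link, before the holder is turned (value of joint lid below 0.05 rad and value of joint holder below 0.15 rad and value of joint handle below 1 rad), for 0.2 s.
2. the crank handle is swung out, before the holder is turned (value of joint handle above 1.35 rad and value of joint holder below 0.35 rad), for 0.1 s.
3. the holder is cranked to upside down with the handle out (value of joint holder above 3.04 rad and value of joint handle above 1.2 rad and value of joint lid below 0.06 rad), for 0.1 s.
At the end, for the whole second after the job is handed in: The holder is upside down (turned at least 3.04 rad), its lid shut (within 0.06 rad), the crank handle folded (within 0.25 rad), and the link lies still in its pocket, within 12 mm of the middle each way, under the shut lid (value of joint holder above 3.04 rad and value of joint lid below 0.06 rad and value of joint handle below 0.25 rad and x of link in the frame of holder_center between -0.012 and 0.012 m and y of link in the frame of holder_center between -0.012 and 0.012 m and z of link in the frame of holder_center between -0.012 and 0.005 m and linear speed of link below 0.02 m/s); the robot touches nothing.
It fails at once if the holder is turned while its lid is not shut (value of joint holder above 0.35 rad and value of joint lid above 0.15 rad).
It fails at once if the breaker is moved more than 30 mm (distance of small_breaker from where it was at the start of the episode above 0.03 m).
It fails at once if the roll of tape is moved more than 30 mm (distance of masking_tape from where it was at the start of the episode above 0.03 m).
It fails at once if the screwdriver is moved more than 30 mm (distance of screwdriver from where it was at the start of the episode above 0.03 m).
It also fails if it takes over 69 s, if anything falls off the work surface, if the arm or the gripper's body presses on something with over 40 N, if the wrist force passes 120 N, or if a joint passes its speed limit or range.

## Working session

There is one attempt and no reset: what is moved stays moved. The work goes in short steps, Python scripts to look and compute and a shell command to move; the robot and the scene stay as the last step left them, time stands still between calls to the robot, and variables do not carry over. Pictures are saved under pics/ and viewed, at most 10 in all, crops included, and the job is handed in when it is done.

```bash
mkdir -p pics; python3 - <<'E'
from station import r
import cv2,numpy as np
for n in("scene","top"):
    c=r.capture(n); cv2.imwrite(f"pics/{n}0.png",c["frame"][:,:,::-1]); print(n,c["vertical_fov"],c["cx"],c["cy"],c["rvec"],c["tvec"])
s=r.sense(); print(s["time_s"],s["tcp_pos"],s["ee_rot"])
E
```

```text
scene 48.72884241024009 276.4082898311552 204.63978381897527 [ 1.20077753 -2.3899398   0.9016274 ] [0.31649039 0.39534903 1.24742467]
top 46.19004866591964 280.38538097297504 215.9791803001052 [ 2.13830891 -2.08327708  0.17894253] [0.01488901 0.55768048 1.41015193]
0.1 [ 0.16170038 -0.60331047  0.29128674] [[-9.65953861e-01 -2.58713732e-01 -5.86707605e-04]
 [-2.58714379e-01  9.65952153e-01  1.81855479e-03]
 [ 9.62463773e-05  1.90842972e-03 -9.99998174e-01]]
```

View pics/scene0.png

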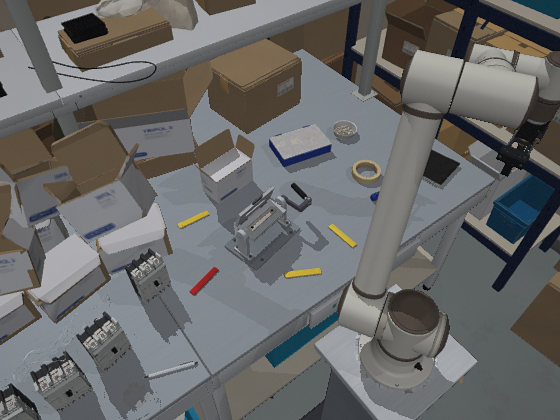

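View pics/top0.png

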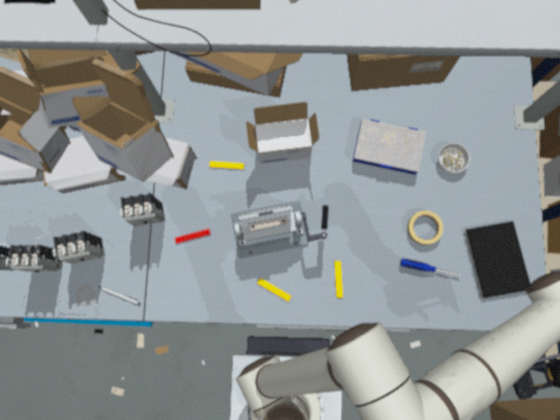

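The scene view shows the stand near (263,228). In the top view it is near (270,228), with the crank on its right and the handle at (325,217). The tape is at (425,228), the screwdriver at (430,268), and the breakers on the left. Next I'll enlarge the stand.

```bash
python3 - <<'E'
import cv2,numpy as np
a=cv2.imread("pics/scene0.png")[165:275,205:335]; b=cv2.imread("pics/top0.png")[190:260,220:340]
a=cv2.resize(a,(0,0),fx=5,fy=5,interpolation=cv2.INTER_CUBIC)
b=cv2.resize(b,(0,0),fx=6,fy=6,interpolation=cv2.INTER_CUBIC)
cv2.imwrite("pics/ca.png",a);cv2.imwrite("pics/cb.png",b)
E
```

```text
(no output)
```

View pics/ca.png

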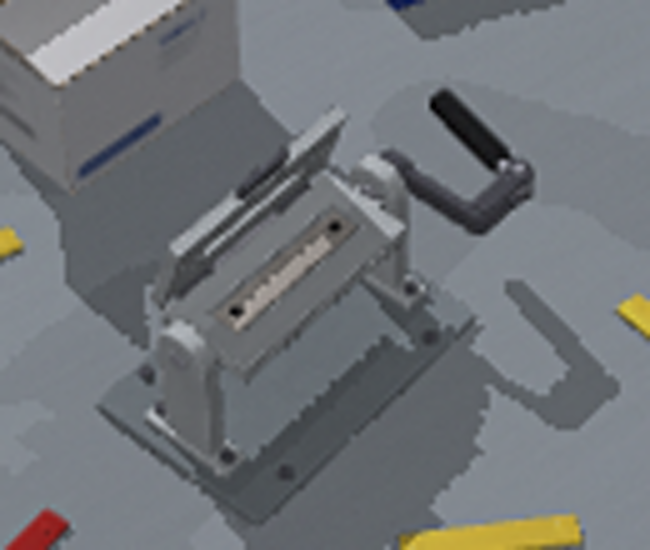

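View pics/cb.png

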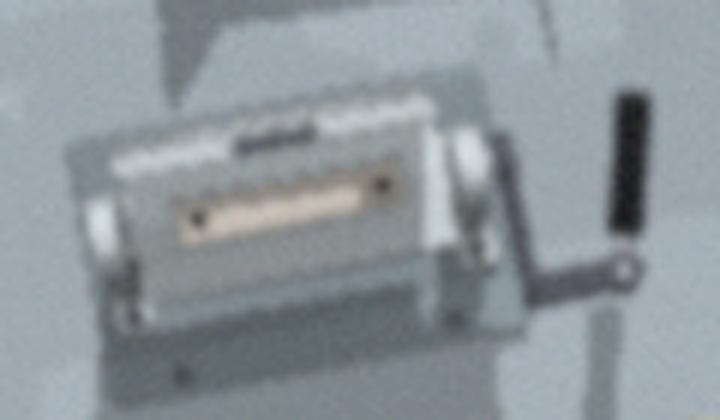

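```bash
cat > h.py <<'E'
import cv2,numpy as np
from scipy.optimize import least_squares
CAM={"top":(46.19004866591964,280.38538097297504,215.9791803001052,[2.13830891,-2.08327708,0.17894253],[0.01488901,0.55768048,1.41015193]),
"scene":(48.72884241024009,276.4082898311552,204.63978381897527,[1.20077753,-2.3899398,0.9016274],[0.31649039,0.39534903,1.24742467])}
def proj(P,c):
    f=210/np.tan(np.radians(c[0]/2));K=np.array([[f,0,c[1]],[0,f,c[2]],[0,0,1]])
    return cv2.projectPoints(np.array(P,float).reshape(-1,1,3),np.array(c[3]),np.array(c[4]),K,None)[0].reshape(-1,2)
def w(p,q):
    c,s=np.cos(p[2]),np.sin(p[2]); q=np.atleast_2d(q)
    return np.c_[p[0]+c*q[:,0]-s*q[:,1],p[1]+s*q[:,0]+c*q[:,1],q[:,2]]
def H(a,d): return [-.065+d*np.cos(a),-.149-d*np.sin(a),.1]
E
python3 - <<'E'
from h import *
T=lambda u,v:(220+u/6,190+v/6)
S=lambda u,v:(205+u/5,165+v/5)
def pts(p):
    a,l=p[3],p[4]
    edge=lambda y:[.035-.070*np.cos(l)+.01*np.sin(l),y,.1+.07*np.sin(l)+.01*np.cos(l)]
    return [[.07,.1075,.01],[-.07,.1075,.01],[-.07,-.1075,.01],H(a,0),H(a,88e-3),H(a,18e-3),edge(.075),edge(-.075)]
ot=np.array([T(68,145),T(105,405),T(528,335),T(625,270),T(632,92),T(625,232),T(112,165),T(435,105)])
os=np.array([S(98,407),S(258,522),S(478,322),S(518,178),S(436,98),S(503,162),S(170,248),S(345,115)])
def f(p):
    W=w(p,pts(p)); return np.r_[proj(W,CAM["top"])-ot,proj(W,CAM["scene"])-os].ravel()
s=least_squares(f,[.5,0,.1,.2,1.7],loss="soft_l1")
print(s.x); print(f(s.x).reshape(-1,2).round(1))
p=s.x
for n,q in dict(hinge=[.035,0,.1],edge=pts(p)[6],pivot=H(p[3],0),grip=H(p[3],.053),gripout=H(np.pi/2,.053)).items(): print(n,w(p,q).round(4))
E
```

```text
[0.52312452 0.06188384 0.22321387 0.26008496 1.20800684]
[[-0.3 -0. ]
 [ 1.7  1.3]
 [ 1.  -1. ]
 [-0.1  1.1]
 [ 0.2  0.6]
 [ 0.2  1.2]
 [ 0.4  0.8]
 [ 0.3  0.2]
 [-1.3 -1.1]
 [-0.6  0.1]
 [-0.4 -2. ]
 [-0.4  0.5]
 [-0.2  0. ]
 [-0.8  0.2]
 [-0.2  0.3]
 [-1.3 -1.6]]
hinge [[0.5573 0.0696 0.1   ]]
edge [[0.5255 0.1393 0.169 ]]
pivot [[ 0.4927 -0.0978  0.1   ]]
grip [[ 0.5457 -0.0998  0.1   ]]
gripout [[ 0.5045 -0.1495  0.1   ]]
```

```bash
cat >> h.py <<'E'
p0=[0.5231,0.0619,0.2232]
from scipy.spatial.transform import Rotation as Ro
def goal(q,ang,p=p0,tip=.07):
    """shift(mm)/rotvec to put a point `tip` ahead of TCP at stand point q, tool down, tool y at ang deg from stand y"""
    from station import r
    s=r.sense();R=np.array(s["ee_rot"]);t=np.array(s["tcp_pos"])
    P=w(p,q)[0]+[0,0,tip]; a=p[2]+np.radians(ang)
    y=np.array([-np.sin(a),np.cos(a),0]);z=np.array([0,0,-1.]);G=np.c_[np.cross(y,z),y,z]
    print(P.round(3),"shift",(R.T@(P-t)*1000).round(1),"turn",Ro.from_matrix(R.T@G).as_rotvec().round(3))
def tool(p=p0):
    from station import r
    s=r.sense();R=np.array(s["ee_rot"]);t=np.array(s["tcp_pos"])
    c,sn=np.cos(p[2]),np.sin(p[2]);M=np.array([[c,sn,0],[-sn,c,0],[0,0,1]])
    f=lambda d:(M@(t+R@[0,0,d]-[p[0],p[1],0])*1000).round(1)
    print("stand frame grasp",f(.051),"tip",f(.07),"ydir",(np.degrees(np.arctan2(-R[0,1],R[1,1])-p[2])).round(1),"F",(M@s["wrist_force"]).round(1),"J",np.round(s["joints"],0),"t",s["time_s"],"w",s["gripper_width"])
E
python3 -c "
from h import *
goal([.08,0,.27],0); tool()"
```

```text
[0.601 0.08  0.34 ] shift [-601.1  546.1  -47.7] turn [ 0.002 -0.     0.038]
stand frame grasp [-499.7 -568.6  240.3] tip [-499.7 -568.6  221.3] ydir 2.2 F [-0.4  0.   0.8] J [-60.  22.   0.  -0. -68. -15.] t 0.1 w 1.0002987739480087
```

```bash
python3 -m pendant '[[[0,0,-48],[0,0,0]],[[-300,273,-48],[0,0,0.02]],[[-300,273,-48],[0,0,0.02]],[[-300,273,-48],[0,0,0.02]],[[-601,546,-48],[0,0,0.038]],[[-601,546,-48],[0,0,0.038]],[[-601,546,-48],[0,0,0.038]],[[-601,546,-48],[0,0,0.038]],[[-601,546,-48],[0,0,0.038]],[[-601,546,-48],[0,0,0.038]]]' 0
python3 -c "
from h import *
goal([.08,0,.27],0); tool()"
```

```text
time_s: 1.1
tcp_pos: [0.4055, -0.2231, 0.3402]
ee_rot: [[-0.975, -0.222, -0.0], [-0.222, 0.975, 0.0], [0.0, 0.0, -1.0]]
wrist_force: [0.3, -0.8, 0.2]
gripper_width: 0.173
gripper_force: 0.0
[0.601 0.08  0.34 ] shift [-2.579e+02  2.518e+02  2.000e-01] turn [ 0.    -0.     0.001]
stand frame grasp [-177.7 -251.9  289.2] tip [-177.7 -251.9  270.2] ydir 0.0 F [ 0.1 -0.8  0.2] J [ -9.   4. -16.  -0. -70. -69.] t 1.1 w 0.1725714786264236
```

```bash
python3 -m pendant '[[[-258,252,0],[0,0,0]],[[-258,252,0],[0,0,0]],[[-258,252,0],[0,0,0]],[[-258,252,0],[0,0,0]],[[-258,252,0],[0,0,0]],[[-258,252,0],[0,0,0]],[[-258,252,0],[0,0,0]],[[-258,252,0],[0,0,0]],[[-258,252,0],[0,0,0]],[[-258,252,0],[0,0,0]]]'
python3 - <<'E'
from h import *
goal([.08,0,.15],0); tool()
from station import r
c=r.capture("wrist"); cv2.imwrite("pics/w1.png",c["frame"][:,:,::-1])
cc=(c["vertical_fov"],c["cx"],c["cy"],c["rvec"],c["tvec"])
l=1.2
for l in(1.2,1.35,1.5): print(l,proj(w(p0,[[.035-.07*np.cos(l)+.01*np.sin(l),y,.1+.07*np.sin(l)+.01*np.cos(l)] for y in(.075,0,-.075)]),cc).round(0).tolist())
print(proj(w(p0,[[-.035,.075,.1],[-.035,-.075,.1],[0,.088,.12],[0,-.088,.12],[.07,.1075,.01]]),cc).round(0).tolist())
E
```

```text
time_s: 2.1
tcp_pos: [0.6002, 0.0772, 0.3398]
ee_rot: [[-0.975, -0.222, -0.001], [-0.222, 0.975, -0.001], [0.002, -0.0, -1.0]]
wrist_force: [-0.5, 0.3, 0.0]
gripper_width: 0.006
gripper_force: 0.0
[0.601 0.08  0.22 ] shift [ -1.6   2.2 119.8] turn [-0.    -0.002  0.   ]
stand frame grasp [ 78.5  -2.2 288.8] tip [ 78.4  -2.2 269.8] ydir 0.0 F [-0.4  0.4  0. ] J [  23.   19.    2.   -0.  -74. -100.] t 2.1 w 0.005630059423947699
1.2 [[393.0, 127.0], [286.0, 127.0], [179.0, 127.0]]
1.35 [[393.0, 142.0], [286.0, 142.0], [180.0, 142.0]]
1.5 [[392.0, 158.0], [286.0, 158.0], [181.0, 157.0]]
[[374.0, 61.0], [198.0, 61.0], [393.0, 102.0], [179.0, 102.0], [378.0, 170.0]]
```

View pics/w1.png

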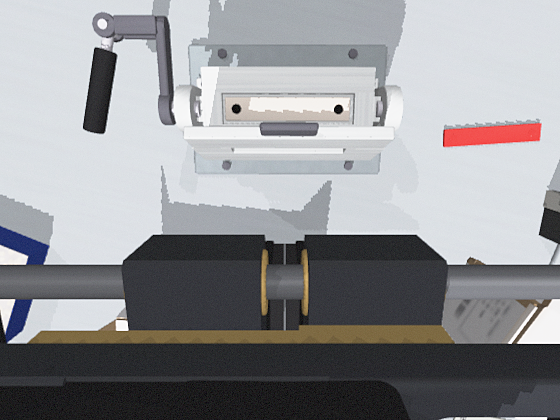

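The wrist view confirms the stand. The lid edge is at rows 128–141 with the tab at (288,129), the handle pivot is at (103,24), and the sleeve runs from (103,50) to (94,132). I'll refine the pose from this view.

```bash
python3 - <<'E'
from h import *
from station import r
c=r.capture("wrist"); cc=(c["vertical_fov"],c["cx"],c["cy"],c["rvec"],c["tvec"])
o=np.array([(189,45),(386,45),(379,173),(195,173),(103,24),(94,132),(106,50),(237,109),(338,109),(185,141),(394,139)])
def P(p):
    a,l=p[3],p[4]; e=lambda y:[.035-.07*np.cos(l)+.01*np.sin(l),y,.1+.07*np.sin(l)+.01*np.cos(l)]
    return w(p,[[-.07,-.1075,.01],[-.07,.1075,.01],[.07,.1075,.01],[.07,-.1075,.01],H(a,0),H(a,.088),H(a,.018),[0,-.0425,.098],[0,.0425,.098],e(-.075),e(.075)])
f=lambda p:(proj(P(p),cc)-o).ravel()
s=least_squares(f,[.523,.062,.223,.26,1.3],loss="soft_l1");print(s.x.round(4));print(f(s.x).reshape(-1,2).round(1).tolist())
E
```

```text
[0.5269 0.0639 0.2233 0.2659 1.2666]
[[-2.5, -1.5], [1.5, -1.6], [0.4, 0.7], [-0.7, 0.7], [6.0, 3.8], [0.0, -0.1], [-0.2, 0.2], [2.3, -0.3], [-2.3, -0.3], [-2.9, -0.9], [0.4, 1.0]]
```

```bash
sed -i 's/^p0=.*/p0=[0.525,0.063,0.2232]/' h.py; python3 -m pendant '[[[0,4,50],[0,0,0]],[[0,4,100],[0,0,0]],[[0,4,114],[0,0,0]],[[0,4,114],[0,0,0]],[[20,4,114],[0,0,0]],[[20,4,114],[0,0,0]]]'
python3 -c "
from h import *
tool()"
```

```text
time_s: 2.8
tcp_pos: [0.5795, 0.0762, 0.2284]
ee_rot: [[-0.975, -0.221, 0.002], [-0.221, 0.975, 0.001], [-0.002, 0.0, -1.0]]
wrist_force: [0.3, -0.1, 0.4]
gripper_width: 0.006
gripper_force: 0.0
stand frame grasp [ 56.2   0.8 177.4] tip [ 56.2   0.8 158.4] ydir -0.0 F [ 0.3 -0.1  0.4] J [  23.   21.  -11.    0.  -58. -101.] t 2.8 w 0.005840338224505529
```

```bash
python3 -m pendant '[[[18,0,3],[0,0,0]],[[26,0,5],[0,0,0]],[[33,0,7],[0,0,0]],[[40,0,11],[0,0,0]],[[46,0,14],[0,0,0]],[[52,0,19],[0,0,0]],[[57,0,24],[0,0,0]],[[61,0,31],[0,0,0]],[[64,0,39],[0,0,0]],[[66,0,45],[0,0,0]]]'
python3 -c "
from h import *
tool()"
```

```text
time_s: 3.8
tcp_pos: [0.5155, 0.0626, 0.1802]
ee_rot: [[-0.975, -0.222, -0.001], [-0.222, 0.975, -0.0], [0.001, -0.0, -1.0]]
wrist_force: [2.0, 0.3, 3.5]
gripper_width: 0.002
gripper_force: 1.5
stand frame grasp [ -9.4   1.7 129.2] tip [ -9.4   1.7 110.2] ydir 0.0 F [ 2.1 -0.2  3.5] J [  25.   18.  -23.   -0.  -49. -102.] t 3.8 w 0.0017222070177985343
```

```bash
python3 -m pendant '[[[5,0,2],[0,0,0]],[[10,0,3],[0,0,0]],[[10,0,4],[0,0,0]],[[10,0,4],[0,0,0]]]'
python3 -c "
from h import *
tool()"
```

```text
time_s: 4.2
tcp_pos: [0.5092, 0.0615, 0.1799]
ee_rot: [[-0.975, -0.224, 0.008], [-0.224, 0.975, 0.002], [-0.008, -0.0, -1.0]]
wrist_force: [1.4, 1.0, 13.0]
gripper_width: 0.007
gripper_force: 6.3
stand frame grasp [-15.4   2.  128.9] tip [-15.2   2.  109.9] ydir 0.1 F [ 1.6  0.7 13. ] J [  25.   18.  -24.    0.  -47. -102.] t 4.2 w 0.0069062186289209565
```

```bash
python3 -m pendant '[[[10,0,4],[0,0,0]],[[10,0,4],[0,0,0]],[[0,0,-50],[0,0,0]],[[0,0,-80],[0,0,0]],[[0,0,-80],[0,0,-0.15]],[[0,0,-80],[0,0,-0.30]],[[0,0,-80],[0,0,-0.45]],[[0,0,-80],[0,0,-0.6]],[[0,0,-80],[0,0,-0.75]],[[0,0,-80],[0,0,-0.9]]]' 0.5
python3 - <<'E'
from h import *
from station import r
c=r.capture("scene"); cv2.imwrite("pics/s2.png",cv2.resize(c["frame"][150:275,195:335,::-1],(0,0),fx=4.5,fy=4.5,interpolation=cv2.INTER_CUBIC))
tool(); goal([-.0138,-.1626,.18],165,tip=.051)
E
```

```text
time_s: 5.2
tcp_pos: [0.5046, 0.06, 0.2553]
ee_rot: [[-0.427, -0.904, -0.006], [-0.904, 0.427, -0.001], [0.004, 0.004, -1.0]]
wrist_force: [-0.2, 0.6, 0.4]
gripper_width: 0.501
gripper_force: 0.0
stand frame grasp [-20.7   1.6 204.4] tip [-20.8   1.6 185.4] ydir 52.2 F [0.6 0.  0.2] J [ 25.  13. -19.  -0. -59. -50.] t 5.25 w 0.49871371984490237
[ 0.548 -0.099  0.231] shift [ 125.5 -106.1   24.4] turn [ 0.006  0.002 -1.97 ]
```

View pics/s2.png

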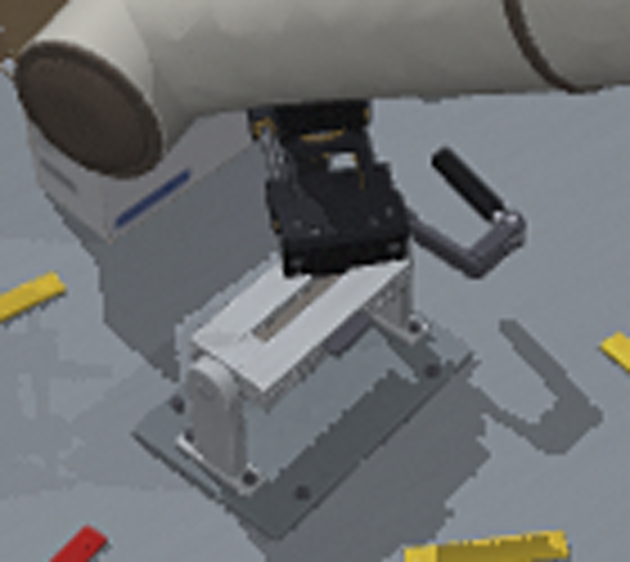

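The lid is flat on the lower half, with the link visible through its window, and the handle hasn't moved. Next is the handle.

```bash
python3 -m pendant '[[[30,-25,0],[0,0,-0.14]],[[60,-50,0],[0,0,-0.28]],[[90,-75,0],[0,0,-0.42]],[[125,-106,0],[0,0,-0.56]],[[125,-106,0],[0,0,-0.7]],[[125,-106,0],[0,0,-0.84]],[[125,-106,0],[0,0,-0.98]],[[125,-106,0],[0,0,-1.12]],[[125,-106,0],[0,0,-1.26]],[[125,-106,0],[0,0,-1.4]]]'
python3 -m pendant '[[[0,0,24],[0,0,-0.14]],[[0,0,24],[0,0,-0.28]],[[0,0,24],[0,0,-0.42]],[[0,0,24],[0,0,-0.57]],[[0,0,24],[0,0,-0.57]]]'
python3 - <<'E'
from h import *
from station import r
tool(); goal([-.0138,-.1626,.1],165,tip=.051)
c=r.capture("wrist"); cv2.imwrite("pics/w3.png",c["frame"][:,:,::-1])
cc=(c["vertical_fov"],c["cx"],c["cy"],c["rvec"],c["tvec"])
print(proj(w(p0,[H(.26,d) for d in(0,.018,.053,.088)]),cc).round(0).tolist())
E
```

```text
time_s: 6.25
tcp_pos: [0.5465, -0.0981, 0.2555]
ee_rot: [[0.817, -0.577, -0.005], [-0.577, -0.817, 0.0], [-0.004, 0.002, -1.0]]
wrist_force: [0.4, -0.1, 0.1]
gripper_width: 0.5
gripper_force: 0.0
time_s: 6.75
tcp_pos: [0.5466, -0.0981, 0.2317]
ee_rot: [[0.999, -0.051, -0.004], [-0.051, -0.999, 0.0], [-0.004, -0.0, -1.0]]
wrist_force: [0.3, 0.2, -0.6]
gripper_width: 0.502
gripper_force: 0.0
stand frame grasp [ -14.8 -161.8  180.7] tip [ -14.9 -161.8  161.7] ydir 164.3 F [ 0.3  0.1 -0.6] J [  7.  18. -14.  -0. -58.  81.] t 6.75 w 0.5024131172406617
[ 0.548 -0.099  0.151] shift [ 1.3  0.5 80.7] turn [-0.     0.004 -0.012]
[[288.0, 301.0], [288.0, 276.0], [287.0, 225.0], [287.0, 171.0]]
```

View pics/w3.png

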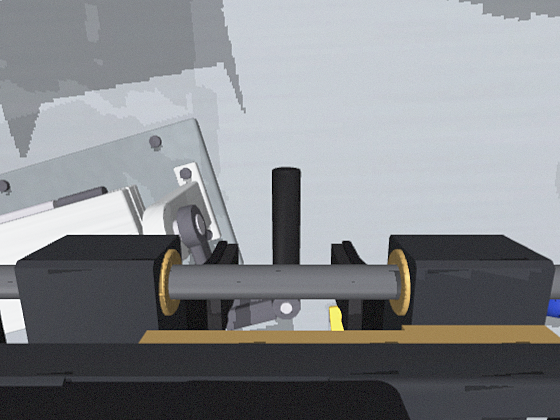

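The sleeve runs straight down column 286 between the fingers, ending at row 168 against 171 predicted. The alignment is good, so I'll descend and grip.

```bash
python3 -m pendant '[[[0,0,40],[0,0,0]],[[0,0,75],[0,0,0]],[[1,0,80],[0,0,0]],[[1,0,80],[0,0,0]]]'
python3 -m pendant '[[[0,0,0],[0,0,0]],[[0,0,0],[0,0,0]],[[0,0,0],[0,0,0]],[[0,0,0],[0,0,0]],[[0,0,0],[0,0,0]]]' 0
python3 - <<'E'
from h import *
tool()
from station import r
s=r.sense();R=np.array(s["ee_rot"]);print(s["gripper_force"])
# arc: handle angle = .26 + k*.13; print shifts in tool frame from the start pose
c,sn=np.cos(p0[2]),np.sin(p0[2]);M=np.array([[c,-sn,0],[sn,c,0],[0,0,1]])
A=0.274
for k in range(1,11):
    a=A+k*.13; d=.053*np.array([np.cos(a)-np.cos(A),-(np.sin(a)-np.sin(A)),0]); print(k,(R.T@M@d*1000).round(1),round(a,2))
E
```

```text
time_s: 7.2
tcp_pos: [0.5485, -0.0983, 0.1525]
ee_rot: [[0.999, -0.05, -0.003], [-0.05, -0.999, -0.001], [-0.003, 0.001, -1.0]]
wrist_force: [0.8, 0.4, 0.8]
gripper_width: 0.501
gripper_force: 0.0
time_s: 7.7
tcp_pos: [0.5493, -0.0983, 0.1541]
ee_rot: [[0.999, -0.047, 0.002], [-0.047, -0.999, -0.0], [0.002, 0.0, -1.0]]
wrist_force: [0.3, -1.4, 2.4]
gripper_width: 0.198
gripper_force: 30.0
stand frame grasp [ -12.  -162.7  103.1] tip [ -12.  -162.8   84.1] ydir 164.5 F [-0.  -1.5  2.4] J [  7.  24. -19.   0. -47.  81.] t 7.7 w 0.1977180432085791
30.007874071598053
1 [-0.5  6.9  0. ] 0.4
2 [-1.8 13.6  0. ] 0.53
3 [-4.  20.1 -0. ] 0.66
4 [-7.1 26.3 -0. ] 0.79
5 [-10.9  32.   -0. ] 0.92
6 [-15.5  37.2  -0. ] 1.05
7 [-20.6  41.8  -0. ] 1.18
8 [-26.3  45.6  -0. ] 1.31
9 [-32.5  48.7  -0. ] 1.44
10 [-39.   50.9  -0. ] 1.57
```

```bash
python3 -m pendant '[[[-0.5,7,0],[0,0,0.13]],[[-2,13.6,0],[0,0,0.26]],[[-4,20,0],[0,0,0.39]],[[-7,26,0],[0,0,0.52]],[[-11,32,0],[0,0,0.65]]]'
python3 - <<'E'
from h import *
tool()
E
```

```text
time_s: 8.2
tcp_pos: [0.537, -0.1306, 0.1541]
ee_rot: [[0.764, -0.646, 0.002], [-0.646, -0.764, -0.002], [0.002, -0.0, -1.0]]
wrist_force: [2.0, -2.8, 1.7]
gripper_width: 0.197
gripper_force: 30.1
stand frame grasp [ -31.1 -191.5  103.1] tip [ -31.  -191.6   84.1] ydir 127.0 F [ 1.3 -3.2  1.7] J [  3.  23. -20.   0. -47.  47.] t 8.2 w 0.19730886090627728
```

```bash
python3 -m pendant '[[[-0.5,7,0],[0,0,0.13]],[[-2,13.6,0],[0,0,0.26]],[[-4,20,0],[0,0,0.39]],[[-7,26,0],[0,0,0.52]],[[-11,32,0],[0,0,0.65]],[[-11.5,32.5,0],[0,0,0.66]],[[-11.5,32.5,0],[0,0,0.66]]]'
python3 - <<'E'
from h import *
tool(); goal([-.065,-.202,.1],90,tip=.051)
E
```

```text
time_s: 8.9
tcp_pos: [0.507, -0.149, 0.1542]
ee_rot: [[0.211, -0.977, 0.001], [-0.977, -0.211, -0.003], [0.003, -0.001, -1.0]]
wrist_force: [0.6, -8.9, 0.2]
gripper_width: 0.193
gripper_force: 30.0
stand frame grasp [ -64.5 -202.9  103.2] tip [ -64.5 -202.9   84.2] ydir 89.4 F [-1.4 -8.8  0.2] J [  1.  21. -24.   0. -45.  11.] t 8.9 w 0.1932579146173489
[ 0.506 -0.148  0.151] shift [-0.7  0.5  3.2] turn [-0.001 -0.003 -0.01 ]
```

```bash
python3 -m pendant '[[[-1,0,0],[0,0,0]],[[-1,-0.8,-10.2],[0,0,0]],[[-1,-3.2,-20.1],[0,0,0]],[[-1,-7.1,-29.5],[0,0,0]],[[-1,-12.4,-38.2],[0,0,0]],[[-1,-19,-46],[0,0,0]]]'
python3 - <<'E'
from h import *
tool()
E
```

```text
time_s: 9.5
tcp_pos: [0.5247, -0.1448, 0.1997]
ee_rot: [[0.211, -0.977, -0.001], [-0.977, -0.211, -0.004], [0.004, 0.002, -1.0]]
wrist_force: [1.7, -12.7, -4.2]
gripper_width: 0.199
gripper_force: 30.0
stand frame grasp [ -46.3 -202.8  148.7] tip [ -46.4 -202.8  129.7] ydir 89.4 F [ -1.2 -12.7  -4.2] J [  2.  19. -18.   0. -52.  10.] t 9.5 w 0.19892443783106875
```

```bash
python3 -m pendant '[[[1,-7.8,-6.6],[0,0,0]],[[2,-16.5,-11.9],[0,0,0]],[[2,-25.9,-15.8],[0,0,0]],[[2,-35.8,-18.2],[0,0,0]],[[2,-46,-19],[0,0,0]],[[2,-56.2,-18.2],[0,0,0]],[[2,-66.1,-15.8],[0,0,0]],[[2,-75.5,-11.9],[0,0,0]],[[2,-84.2,-6.6],[0,0,0]],[[2,-92,0],[0,0,0]]]'
python3 - <<'E'
from h import *
tool()
E
```

```text
time_s: 10.5
tcp_pos: [0.6163, -0.1246, 0.1988]
ee_rot: [[0.211, -0.977, 0.001], [-0.977, -0.211, -0.0], [0.0, -0.001, -1.0]]
wrist_force: [-1.2, -5.0, 1.0]
gripper_width: 0.194
gripper_force: 30.0
stand frame grasp [  47.5 -203.1  147.8] tip [  47.5 -203.1  128.8] ydir 89.4 F [-2.3 -4.6  1. ] J [  3.  27.  -6.   0. -57.   9.] t 10.5 w 0.1935019579947529
```

```bash
python3 -m pendant '[[[0,-6.6,7.8],[0,0,0]],[[0,-11.9,16.5],[0,0,0]],[[0,-15.8,25.9],[0,0,0]],[[0,-18,35.8],[0,0,0]],[[0,-18.5,44],[0,0,0]],[[0,-18.5,46],[0,0,0]],[[0,-18.5,48],[0,0,0]],[[0,-18.5,49],[0,0,0]],[[0,-18.5,49],[0,0,0]]]'
python3 - <<'E'
from h import *
tool()
E
```

```text
time_s: 11.4
tcp_pos: [0.634, -0.1206, 0.1531]
ee_rot: [[0.213, -0.977, 0.003], [-0.977, -0.213, -0.001], [0.001, -0.003, -1.0]]
wrist_force: [-3.6, -2.4, 11.3]
gripper_width: 0.195
gripper_force: 30.0
stand frame grasp [  65.8 -203.2  102.1] tip [  65.9 -203.3   83.1] ydir 89.5 F [-4.1 -1.6 11.3] J [  4.  31.  -7.   0. -52.   9.] t 11.4 w 0.19467616072553753
```

```bash
python3 -m pendant '[[[0,0,2],[0,0,0]],[[0,0,3],[0,0,0]],[[0,0,3],[0,0,0]],[[0,0,0],[0,0,0]],[[-0.5,7,0],[0,0,0.13]],[[-2,13.6,0],[0,0,0.26]],[[-4,20,0],[0,0,0.39]],[[-7,26,0],[0,0,0.52]],[[-11,32,0],[0,0,0.65]]]'
python3 - <<'E'
from h import *
tool()
E
```

```text
time_s: 12.3
tcp_pos: [0.5997, -0.1171, 0.1529]
ee_rot: [[-0.427, -0.904, 0.002], [-0.904, 0.427, -0.001], [0.0, -0.002, -1.0]]
wrist_force: [-4.6, -4.5, 12.3]
gripper_width: 0.197
gripper_force: 30.1
stand frame grasp [  33.1 -192.2  101.9] tip [  33.1 -192.3   82.9] ydir 51.9 F [-5.4 -3.4 12.3] J [  4.  28. -12.   0. -50. -29.] t 12.3 w 0.19659550523803987
```

```bash
python3 -m pendant '[[[-0.5,7,0],[0,0,0.13]],[[-2,13.6,0],[0,0,0.26]],[[-4,20,0],[0,0,0.39]],[[-7,26.3,0],[0,0,0.52]],[[-11,32,0],[0,0,0.65]],[[-15.5,37.2,0],[0,0,0.78]],[[-20.6,41.8,0],[0,0,0.91]],[[-21.2,42.5,0],[0,0,0.91]],[[-21.2,42.5,0],[0,0,0.91]]]'
python3 - <<'E'
from h import *
tool(); 
E
```

```text
time_s: 13.2
tcp_pos: [0.5693, -0.0796, 0.1527]
ee_rot: [[-0.975, -0.222, -0.001], [-0.222, 0.975, -0.001], [0.001, -0.001, -1.0]]
wrist_force: [-6.2, -3.1, 15.2]
gripper_width: 0.198
gripper_force: 30.0
stand frame grasp [  11.6 -148.9  101.7] tip [  11.6 -148.9   82.7] ydir 0.0 F [-6.7 -1.7 15.2] J [  8.  25. -17.   0. -48. -85.] t 13.2 w 0.19845441333827193
```

```bash
python3 -m pendant '[[[0,0,-1],[0,0,0]],[[0,0,-2],[0,0,0]],[[0,0,-2],[0,0,0]],[[0,0,-2],[0,0,0]],[[0,0,-2],[0,0,0]],[[0,0,-20],[0,0,0]],[[0,0,-50],[0,0,0]],[[0,0,-90],[0,0,0]],[[0,0,-130],[0,0,0]],[[0,0,-130],[0,0,0]]]' 0.36
python3 -m pendant '[[[45,-22,0],[0,0,0]],[[90,-44,0],[0,0,0]],[[135,-66,0],[0,0,0]],[[135,-66,0],[0,0,0]]]'
python3 - <<'E'
from h import *
from station import r
tool()
T=r.capture("top")["frame"][175:265,215:345,::-1];S=r.capture("scene")["frame"][165:275,205:335,::-1]
k=dict(interpolation=cv2.INTER_CUBIC)
cv2.imwrite("pics/f.png",np.hstack([cv2.resize(T,(400,440),**k)[:, :],cv2.resize(S,(400,440),**k)]))
c=r.capture("wrist");cv2.imwrite("pics/fw.png",c["frame"][:,:,::-1])
cc=(c["vertical_fov"],c["cx"],c["cy"],c["rvec"],c["tvec"])
for a in(0,.25):print(proj(w(p0,[[.065-d*np.cos(a),-.149-d*np.sin(a),.1] for d in(0,.018,.088)]),cc).round(0).tolist())
E
```

```text
time_s: 14.2
tcp_pos: [0.573, -0.0796, 0.2867]
ee_rot: [[-0.975, -0.223, 0.013], [-0.223, 0.975, -0.0], [-0.012, -0.003, -1.0]]
wrist_force: [0.4, -0.7, 1.0]
gripper_width: 0.361
gripper_force: 0.0
time_s: 14.6
tcp_pos: [0.4488, -0.1758, 0.2798]
ee_rot: [[-0.976, -0.218, -0.003], [-0.218, 0.976, 0.001], [0.002, 0.001, -1.0]]
wrist_force: [-0.1, 0.2, 0.7]
gripper_width: 0.36
gripper_force: 0.0
stand frame grasp [-127.3 -215.9  228.8] tip [-127.4 -215.9  209.8] ydir -0.2 F [-0.1  0.3  0.7] J [ -2.   9. -20.  -0. -61. -75.] t 14.6 w 0.36020802395039253
[[358.0, 412.0], [359.0, 395.0], [363.0, 324.0]]
[[358.0, 412.0], [354.0, 396.0], [337.0, 326.0]]
```

View pics/f.png

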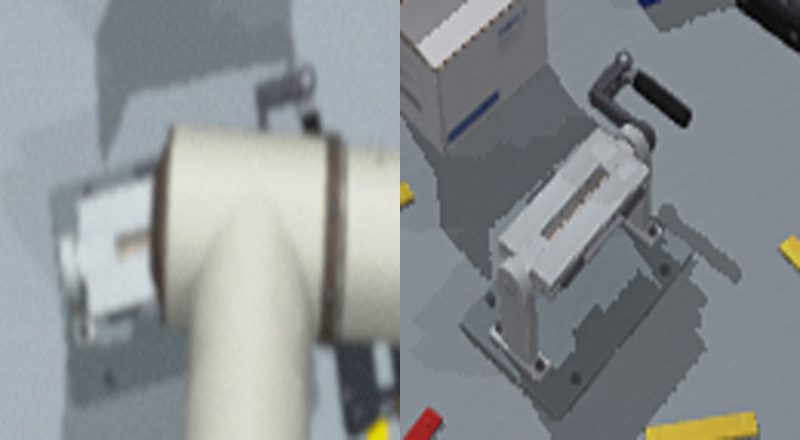

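View pics/fw.png

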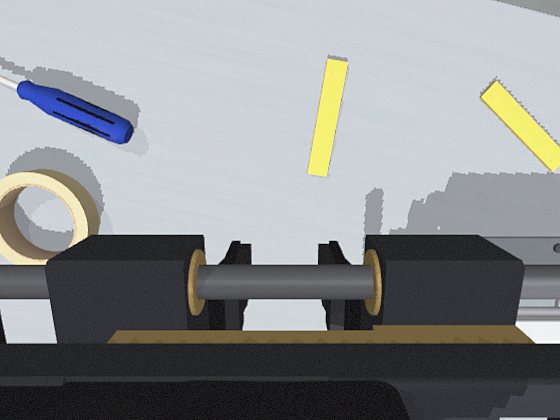

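The holder is inverted and the handle folded back along the arm: pivot at crop (625,58), sleeve end at (690,117). The tape and screwdriver are in place. I'll check the numbers.

```bash
python3 - <<'E'
from h import *
print("seen (278.1,179.5) (282.3,184.5) (299.2,194.2)")
o=np.array([(278.1,179.5),(282.3,184.5),(299.2,194.2)])
for th in(3.1416,3.0):
  for a in(0,.2,.3):
    P=[[-np.cos(th)*(.065-d*np.cos(a)),-.149-d*np.sin(a),.1+np.sin(th)*(.065-d*np.cos(a))] for d in(0,.018,.088)]
    print(th,a,proj(w(p0,P),CAM["scene"]).round(1).tolist())
E
```

```text
seen (278.1,179.5) (282.3,184.5) (299.2,194.2)
3.1416 0 [[276.5, 181.8], [280.6, 184.4], [297.2, 194.6]]
3.1416 0.2 [[276.5, 181.8], [281.2, 183.7], [300.2, 191.3]]
3.1416 0.3 [[276.5, 181.8], [281.5, 183.4], [301.3, 189.5]]
3.0 0 [[276.6, 179.9], [280.7, 183.0], [297.2, 195.2]]
3.0 0.2 [[276.6, 179.9], [281.4, 182.4], [300.1, 191.9]]
3.0 0.3 [[276.6, 179.9], [281.6, 182.0], [301.3, 190.1]]
```

```bash
python3 -c "
from station import r
print(r.finish_job())"
```

```text
the job is handed in; nothing more can be done
None
```

I shut the lid over the link, swung the handle out, cranked the holder upside down onto its stop and folded the handle back, then handed the job in at about 15 s. The last pictures agree with this, and the tape and screwdriver look undisturbed, but I did not recheck the breaker, and the hand-in gave no verdict.

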